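Make up two practical kits and stack the emptied stock trays

TASK

Make up the two practical kits from the stock in the two white stock trays: each pocket in the dark inserts of the kit trays is cut for one of the four things, so stand the jar, the dropper bottle, the tall bottle and the timer each upright, fully home, in the pocket that matches its outline and size, keeping them upright all the way. Then stack one emptied stock tray squarely on the other, its foot seated inside the rim. Leave the conical flask and the slide case where they are.

Things in the scene. Friction and masses are not known exactly. Their poses are not given: they have to be found in the camera images.
- kit_two_round: low kit tray, 92 x 180, 23 high, fixed to the bench: grey shell, dark insert (top z 22) with two pockets, pale floors at z 8. Origin at centre of underside, long axis y, z up. Both pockets are round: a large one, diameter 64, centred at y -40 (for the jar), and a small one, diameter 42, centred at y +42 (for the dropper bottle).
- kit_slot_round: low kit tray, 92 x 180, 23 high, fixed to the bench: grey shell, dark insert (top z 22) with two pockets, pale floors at z 8. Origin at centre of underside, long axis y, z up. A rectangular slot, 36 (x) by 78 (y), centred at y -38 (for the timer, either way round), and a round pocket, diameter 52, centred at y +50 (for the tall bottle).
- stock_a: loose white stock tray, 66 x 160 x 22, 0.12 kg; origin at centre of underside, long axis y. Floor z 8, rim z 22, walls 2.5 thick from z 5; divider (top z 15), two cells centred at y -39.5 and +39.5. Its foot (z 0 to 5, 56 x 150, tapered) fits the mouth (61 x 155) of the other tray: stacked, origin 17 above the other's, either way round. Lift it across its 66 width. Holds two things at the start.
- stock_b: second stock tray, identical in shape, size, origin and axes to stock_a. Holds the other two things at the start.
- jar: squat glass jar of powder with a pale screw lid, diameter 56, 63 high, about 0.12 kg; origin at the centre of its base, z up; grasp it round the body. At the start it stands in a cell of a stock tray (base 8 mm over the bench); which cell varies.
- dropper: small brown dropper bottle with a black cap, diameter 34, 61 high, about 0.05 kg; origin at the centre of its base, z up. Grasp it round the body below z 43: the cap above gives no hold. At the start it stands in a cell of a stock tray (base 8 mm over the bench); which cell varies.
- bottle: tall white plastic bottle with a blue cap, diameter 44, 84 high, about 0.09 kg; origin at the centre of its base, z up. Grasp it round the body below z 60: the cap above gives no hold. At the start it stands in a cell of a stock tray (base 8 mm over the bench); which cell varies.
- timer: upright box-shaped digital timer, 28 thick (x, from -14 or so to +14) by 70 wide (y), 63 high, about 0.07 kg; origin at the centre of its base, z up, display facing -x. Its width lies along the stock tray's length, within a few degrees; grasp it across the thickness. At the start it stands in a cell of a stock tray (base 8 mm over the bench); which cell varies.
- flask: bystander: loose stoppered conical flask, diameter 72, 130 high, to the left of the work; origin at the centre of its base. Leave it.
- slide_case: bystander: loose flat dark slide case, 115 x 81 x 32, to the right of the work; origin at the centre of its base. Leave it.
Not all that is in view belongs to the job. Leave any orange or purple look-alike of the timer alone.

How it is judged:
By the outcome, as a careful person would: the job done as asked, in the order asked, and still so for the second after the job is handed in, with the robot touching nothing.
It also fails if it takes over 115 s, if anything falls off the work surface, if the arm or the gripper's body presses on something with over 40 N, if the wrist force passes 120 N, or if a joint passes its speed limit or range.

ROBOT

A 6-joint arm with a two-finger parallel gripper is mounted at the origin on a cart in front of the work surface, level with it; the furniture and walls round the work are solid. World frame = base frame: x ahead of the robot, y to its left, z up, the work surface at z = 0. Lengths are in mm, angles in degrees, forces in N, time in s.
With the tool pointing down it reaches from about 350 to 850 mm from the base axis. Payload 8.1 kg.
Tool frame: the origin (TCP) lies at the very end of the fingers, on their centre line; the grasp point (between the pads) lies 19 mm behind it (r.grip_point_offset is the distance from the TCP to the grasp point, in mm); z points along the fingers, y is the line along which they close (so a half turn about z gives the same grasp; the last joint's range is limited). The gripper opens to 85 mm and grips with 20 to 120 N. Pads are 22 mm wide; open, the fingers measure 114 mm over their backs; the gripper's body (76 mm by 85 mm) begins 54 mm behind the grasp point. The pads swing forward as they close: fully open they stand 13 mm farther back than shut.
Start: joints at [62.086, 7.471, 85.268, -0, 87.261, -4.893], TCP at [234.625, 552.229, 231.292] pointing down, gripper open.
Joint ranges: [-169.43, 169.43], [-51.17, 129.36], [1.28, 143.12], [-76.62, 256.62], [0, 156.53], [-152.29, 152.29]. Speed limits (degrees/s): [136.94, 136.94, 159.86, 180, 180, 180].

INTERFACE

Orientations are given as [roll, pitch, yaw] about the fixed x, y, z axes, in that order (R = Rz(yaw) Ry(pitch) Rx(roll)).
In Python, from bench import status, eyes, r gives the robot as it stands.
- The arm moves only by the shell command python3 -m handwheel 'ROWS' [FORCE]. ROWS is a JSON object whose one key "series" holds a list that holds one entry, the list of rows, each a list of 7 numbers: the shift along the tool's x, y, z in cm, then the turn, a rotation vector about the tool's x, y, z in rad, then the opening, from 0 (shut) to 1 (fully open). In form: {"series": [[[tx, ty, tz, rx, ry, rz, claw], ...]]}. A call has 1 to 12 rows; each row is the pose to reach, as a shift and turn from the pose commanded when the call began, along the tool's axes at that moment; what a row does not reach only later rows make up. A row lasts 1/8 s, in which the tool goes at most 62.5 mm and 10.7 degrees, less where a joint would pass 70% of its speed; a pose out of reach is approached as far as the arm can. A call with a gripper value outside its range is refused whole. The fingers move at their own pace and stop on an object; FORCE is the grip in N (left out, the last holds). Time passes only in rows, so rows that repeat a pose let the fingers close. It gives the time, the measured TCP pose, the force, the opening and the grip force at its end, in the units of the state.
- status.sense(): the state, without advancing time (a new reading comes with each control period).
- eyes.snapshot(name): name is "scene" or "top" or "wrist"; returns a dict with "img" (384x512x3 uint8, red, green, blue), "mtx" (3x3 intrinsics, pixels), "R" (3x3) and "t" (3): a world point X has camera coordinates R X + t. Camera axes: x right, y down, z forward; pixel columns grow to the right and rows downward; lengths in mm; the calibration is good to about 2 mm. A picture is of the moment at which its call begins. There is no depth.
- r.hand_in(): hands the job in; it is judged then, once.
The state is a dict: "time": time; "joint_pos": joint angles; "qd": joint speeds; "joint_efforts": joint torques, N m; "tool_pos": TCP position; "tcp_rot": TCP orientation; "ft_force": force on the tool from outside, world axes, zero at the start; "wrist_torque": the same for the moment, N m; "finger_gap": finger opening in mm; "grip_force": force on a finger pad.
Only numpy, scipy, OpenCV 4.12 (cv2) and the standard library are available. Lean on these libraries where they do the work, as an engineer would, in place of code of your own. Each camera call takes 0.05 s, during which the arm holds its last target. There are 200 camera calls.

## Working session

There is one attempt and no reset: what is moved stays moved. The work goes in short steps, Python scripts to look and compute and a shell command to move; the robot and the scene stay as the last step left them, time stands still between calls to the robot, and variables do not carry over. Pictures are saved under pics/ and viewed, at most 14 in all, crops included, and the job is handed in when it is done.

```bash
mkdir -p pics; ls; python3 - <<'E'
from bench import status, eyes, r
import cv2,numpy as np
s=status.sense();print(s['time'],s['tool_pos'],s['tcp_rot'],s['finger_gap'])
for n in("scene","top"):
    d=eyes.snapshot(n);cv2.imwrite(f'pics/{n}0.png',cv2.resize(d['img'][:,:,::-1],(800,600),interpolation=cv2.INTER_CUBIC))
    np.savez(f'{n}0.npz',**d)
    print(n,d['mtx'].tolist(),(-d['R'].T@d['t']).round(1),d['R'].round(3).tolist())
E
```

```text
pics
0.0 [234.38727221 551.74333304 230.25263247] [-1.79897836e+02 -7.85520343e-03  1.56979845e+02] 85.2294284427401
scene [[454.36911065623553, 0.0, 248.92672950364826], [0.0, 454.36911065623553, 195.44002433815953], [0.0, 0.0, 1.0]] [-460.3 -725.1  628.7] [[0.603, -0.798, 0.02], [-0.338, -0.278, -0.899], [0.723, 0.535, -0.437]]
top [[366.71527842613614, 0.0, 258.3297652054845], [0.0, 366.71527842613614, 186.42021142949787], [0.0, 0.0, 1.0]] [ 394.3    8.  1206.4] [[0.015, -1.0, 0.003], [-0.995, -0.015, -0.099], [0.099, -0.001, -0.995]]
```

View pics/top0.png

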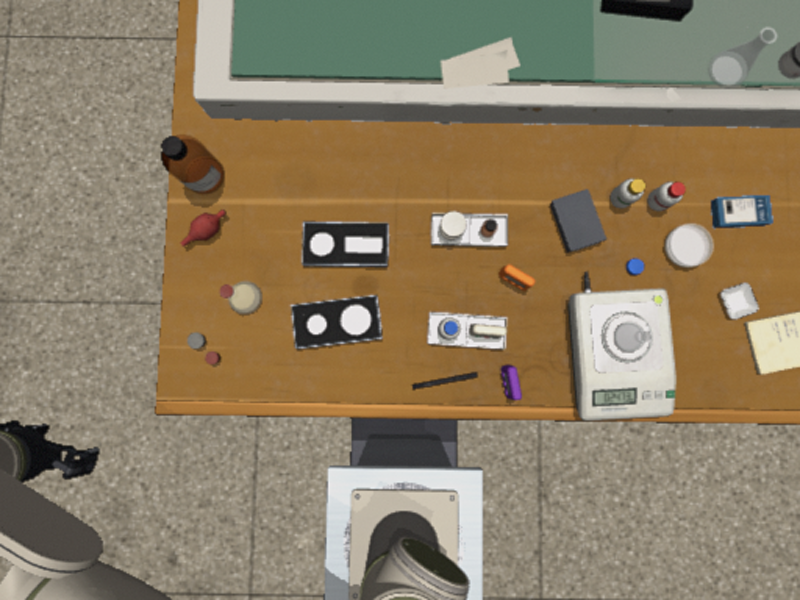

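View pics/scene0.png

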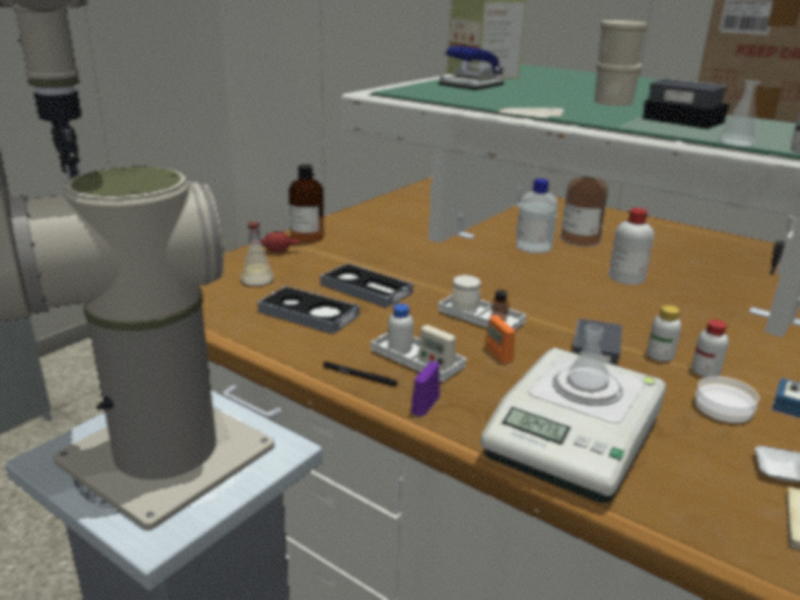

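The top view (800x600) shows:
- **Slot kit:** round pocket (322,244), slot (363,244).
- **Two-round kit:** small pocket (317,324), large pocket (355,320).
- **Far stock tray (469,230):** jar (452,225) and dropper (489,228).
- **Near stock tray (467,330):** bottle (450,328) and timer (488,330).
- **Timer candidates:** white at (488,330), orange at (517,277), purple at (511,382). The white one standing in a stock cell fits. The orange and purple ones stand loose on the bench.

```bash
cat > h.py <<'E'
import numpy as np,cv2
def ray(d,p):
    p=np.asarray(p,float); v=d['R'].T@np.linalg.inv(d['mtx'])@np.r_[p,1]; return -d['R'].T@d['t'],v/np.linalg.norm(v)
def at_z(d,p,z):
    c,v=ray(d,p); return (c+v*(z-c[2])/v[2]).round(1)
def tri(obs):
    A=np.zeros((3,3));b=np.zeros(3);L=[]
    for d,p in obs:
        c,v=ray(d,p);P=np.eye(3)-np.outer(v,v);A+=P;b+=P@c;L.append((c,P))
    X=np.linalg.solve(A,b);return X.round(1),[round(float(np.linalg.norm(P@(X-c))),1) for c,P in L]
def proj(d,X):
    q=d['mtx']@(d['R']@np.asarray(X,float)+d['t']);return q[:2]/q[2]
E
python3 - <<'E'
from h import *
t=dict(np.load('top0.npz'));s=dict(np.load('scene0.npz'))
k=1.5625
for n,p,z in [('slotR',(322,244),15),('slot',(363,244),15),('small',(317,324),15),('large',(355,320),15),('far',(469,230),22),('near',(467,330),22),('flask',(245,300),10),('case',(578,222),32),('shelf',(400,110),300),('orange',(517,277),50)]:print(n,at_z(t,np.array(p)/k,z))
for n,a,b in [('jar lid',(452,224),(466,283)),('dropcap',(488,226),(501,295)),('botcap',(450,327),(401,312)),('timer top',(488,328),(438,334)),('slotR pocket',(322,244),(348,276))]:
  print(n,tri([(t,np.array(a)/k),(s,np.array(b)/k)]))
E
```

```text
slotR [610.3 180.   15. ]
slot [611.6  93.7  15. ]
small [441.8 185.5  15. ]
large [451.3 106.8  15. ]
far [ 643.6 -128.7   22. ]
near [ 433.9 -125.4   22. ]
flask [489.9 338.4  10. ]
case [ 662. -355.   32.]
shelf [783.4  17.4 300. ]
orange [ 542.1 -223.5   50. ]
jar lid (array([647.1, -90.1,  64.3]), [0.9, 0.9])
dropcap (array([ 646.2, -165.7,   60.8]), [3.3, 3.3])
botcap (array([437.6, -85.8,  80.5]), [0.6, 0.6])
timer top (array([ 437.6, -163.3,   63.5]), [0.9, 0.9])
slotR pocket (array([610.3, 179.4,  16.6]), [0.5, 0.5])
```

```bash
python3 -m handwheel '{"series": [[[-42.85,-26.59,-16.87,0,0,1.169,1],[-42.85,-26.59,-16.87,0,0,1.169,1],[-42.85,-26.59,-16.87,0,0,1.169,1],[-42.85,-26.59,-16.87,0,0,1.169,1],[-42.85,-26.59,-16.87,0,0,1.169,1],[-42.85,-26.59,-16.87,0,0,1.169,1],[-42.85,-26.59,-16.87,0,0,1.169,1],[-42.85,-26.59,-16.87,0,0,1.169,1],[-42.85,-26.59,-16.87,0,0,1.169,1],[-42.85,-26.59,-16.87,0,0,1.169,1],[-42.85,-26.59,-16.87,0,0,1.169,1],[-42.85,-26.59,-16.87,0,0,1.169,1]]]}'
python3 - <<'E'
from bench import status, eyes
from h import *
d=eyes.snapshot("wrist");np.savez('w1.npz',**d);cv2.imwrite('pics/w1.png',cv2.resize(d['img'][:,:,::-1],(800,600),interpolation=cv2.INTER_CUBIC))
s=status.sense();print(s['time'],s['tool_pos'],s['tcp_rot'],s['joint_pos'])
print((-d['R'].T@d['t']).round(1),d['R'].round(3).tolist(),d['mtx'][0])
E
```

```text
time: 1.6
tool_pos: [524.3, 141.0, 399.4]
tcp_rot: [-179.9, -0.0, 90.1]
ft_force: [0.6, -0.7, -0.4]
finger_gap: 85.4
grip_force: 0.0
1.65 [524.31604008 140.97326762 399.53712038] [-1.79954435e+02 -1.07297622e-03  9.00972090e+01] [ 9.63230626e+00 -1.65035547e+00  7.73199929e+01  8.88416990e-03
  1.04375120e+02  9.53729917e+00]
[523.8 223.6 542.3] [[1.0, 0.002, -0.001], [0.002, -0.946, 0.325], [-0.0, -0.325, -0.946]] [300.6512563    0.         257.75048428]
```

View pics/w1.png

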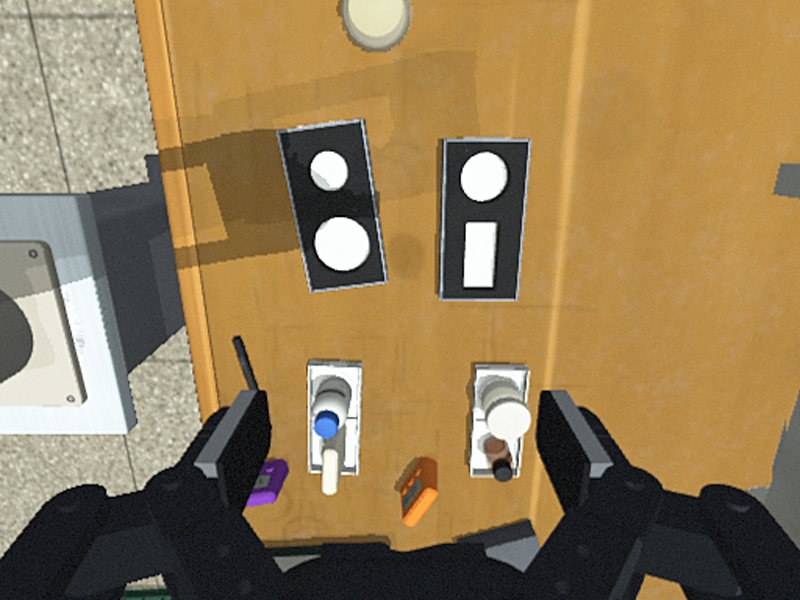

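The wrist view shows both kits: dark inserts centred near (332,206) and (483,219), with the pockets in view. The stock trays lie at (335,417) and (500,420). I'll shift over the stock trays for a second view and measure from both.

```bash
python3 -m handwheel '{"series": [[[-16,0,0,0,0,0,1],[-16,0,0,0,0,0,1],[-16,0,0,0,0,0,1],[-16,0,0,0,0,0,1],[-16,0,0,0,0,0,1]]]}'
cat >> h.py <<'E'
def rect(d,z,x0,x1,y0,y1,s=2):
    # rectified: cols = (x-x0)*s, rows=(y1-y)*s
    w=[(x0,y1),(x1,y1),(x1,y0),(x0,y0)]
    src=np.float32([proj(d,(x,y,z)) for x,y in w]);dst=np.float32([((x-x0)*s,(y1-y)*s) for x,y in w])
    return cv2.warpPerspective(d['img'],cv2.getPerspectiveTransform(src,dst),(int((x1-x0)*s),int((y1-y0)*s)),flags=cv2.INTER_CUBIC)
E
python3 - <<'E'
from bench import eyes
from h import *
d=eyes.snapshot("wrist");np.savez('w2.npz',**d)
w1=dict(np.load('w1.npz'));print((-d['R'].T@d['t']).round(1))
def blobs(m,x0,y1,s,amin):
    for c in cv2.findContours(m.astype(np.uint8),cv2.RETR_EXTERNAL,cv2.CHAIN_APPROX_NONE)[0]:
        if cv2.contourArea(c)>amin*s*s:
            (cx,cy),(w,h),a=cv2.minAreaRect(c); a=a if w<h else a-90
            print('   ',round(x0+cx/s,1),round(y1-cy/s,1),sorted((round(w/s,1),round(h/s,1))),'yaw',round(-a,1))
for n,w in(('w1',w1),('w2',d)):
  for x0,x1 in((380,530),(545,690)):
    R=rect(w,22.5,x0,x1,20,265);g=R.max(2)
    print(n,'kit');blobs(cv2.morphologyEx((g<70).astype(np.uint8),cv2.MORPH_OPEN,np.ones((3,3))),x0,265,2,2000)
    print(n,'white @z8');R=rect(w,8,x0,x1,20,265);blobs(R.min(2)>190,x0,265,2,500)
    a=rect(w,22,x0,x1,-225,-30); cv2.imwrite(f'pics/tmp{n}{x0}.png',a[:,:,::-1])
top=np.hstack([cv2.resize(rect(d,22,x0,x0+120,-225,-30,3),None,fx=1,fy=1) for x0 in(375,585)])
cv2.imwrite('pics/stock.png',top[:,:,::-1]);print(top.shape)
E
```

```text
time: 2.28
tool_pos: [524.9, -19.0, 399.9]
tcp_rot: [-180.0, -0.0, 90.0]
ft_force: [-0.1, 0.0, -0.2]
finger_gap: 85.3
grip_force: 0.0
[524.4  63.6 542.8]
w1 kit
    447.9 145.9 [86.3, 173.2] yaw 7.4
w1 white @z8
    452.4 105.4 [61.2, 61.5] yaw 45.0
    441.5 187.8 [39.0, 39.5] yaw -0.0
w1 kit
    612.0 131.3 [85.0, 172.5] yaw 0.0
w1 white @z8
    612.0 92.5 [34.0, 76.0] yaw 0.0
    611.9 181.5 [49.9, 50.6] yaw 16.4
w2 kit
    454.8 159.8 [149.5, 210.5] yaw -0.0
w2 white @z8
    452.5 106.2 [61.9, 62.6] yaw -45.0
    441.2 179.8 [21.5, 39.5] yaw -90.0
w2 kit
    617.2 155.2 [144.5, 219.5] yaw -0.0
w2 white @z8
    612.2 93.5 [33.5, 77.0] yaw -0.0
    612.0 174.2 [33.5, 49.0] yaw -90.0
(585, 720, 3)
```

View pics/stock.png

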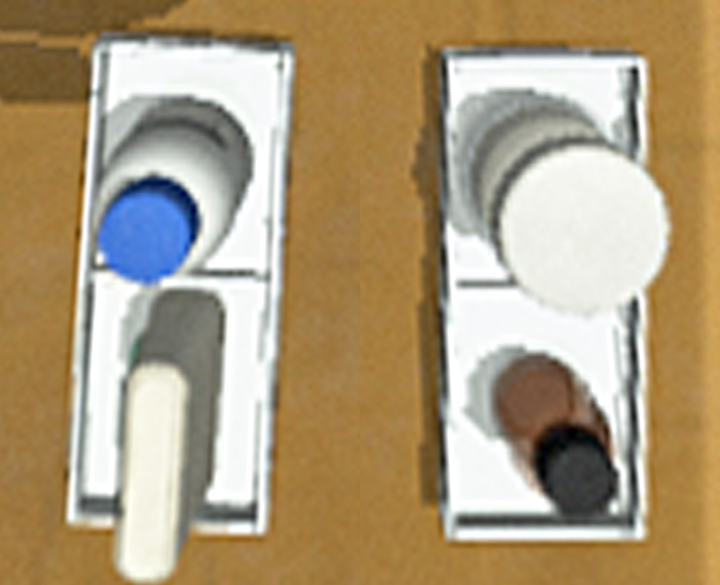

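The rectified view is at z 22, 3 px/mm. The near tray has corners (100,38), (293,45), (262,533) and (70,522), with the blue-cap bottle at the top and the white timer below. The far tray has corners (443,50) and (645,538), holding the jar and the brown dropper. The white timer is the one I want. Next I'll triangulate the tops of the four things.

```bash
python3 - <<'E'
from h import *
w1,w2,t=[dict(np.load(f'{n}.npz')) for n in('w1','w2','top0')]
def px(c,r,x0): return proj(w2,(x0+c/3,-30-r/3,22))
O={'jar lid':((509,419),px(584-360,226,585),(452,224)),'drop cap':((502,469),px(577-360,470,585),(488,226)),'bot cap':((326,424),px(148,229,375),(450,327)),'timer':((330,471),px(152,471,375),(488,328))}
for n,(a,b,c) in O.items():
  o=[(w1,np.array(a)/1.5625),(w2,b),(t,np.array(c)/1.5625)]
  print(n,'w1w2',tri(o[:2]),'all',tri(o), 'zfix w2',at_z(w2,b,{'jar lid':71,'drop cap':69,'bot cap':92,'timer':71}[n]))
E
```

```text
jar lid w1w2 (array([648.5, -90.8,  66.9]), [0.4, 0.4]) all (array([646.8, -89.1,  70. ]), [1.3, 0.7, 1.6]) zfix w2 [646.9 -89.4  71. ]
drop cap w1w2 (array([ 648.2, -169.7,   57.3]), [0.1, 0.1]) all (array([ 644.7, -162.6,   67.6]), [1.4, 2.1, 2.0]) zfix w2 [ 645.3 -164.1   69. ]
bot cap w1w2 (array([436.9, -85.4,  86. ]), [0.3, 0.3]) all (array([437.1, -85. ,  86.8]), [0.3, 0.3, 0.1]) zfix w2 [437.8 -83.5  92. ]
timer w1w2 (array([ 434.8, -165. ,   67.6]), [0.4, 0.4]) all (array([ 436.1, -161.3,   73.3]), [0.8, 1.1, 0.6]) zfix w2 [ 435.  -163.4   71. ]
```

```bash
python3 -m handwheel '{"series": [[[-6.42,-8.75,20,0,0,0,1],[-6.42,-8.75,20,0,0,0,1],[-6.42,-8.75,20,0,0,0,1],[-6.42,-8.75,20,0,0,0,1],[-6.42,-8.75,26,0,0,0,1],[-6.42,-8.75,32,0,0,0,1],[-6.42,-8.75,36.8,0,0,0,1],[-6.42,-8.75,36.8,0,0,0,1],[-6.42,-8.75,36.8,0,0,0,1],[-6.42,-8.75,36.8,0,0,0,0],[-6.42,-8.75,36.8,0,0,0,0],[-6.42,-8.75,36.8,0,0,0,0]]]}' 40
```

```text
time: 3.82
tool_pos: [438.8, -84.7, 33.7]
tcp_rot: [179.9, 0.0, 90.0]
ft_force: [-2.5, 1.4, 8.0]
finger_gap: 43.2
grip_force: 39.8
```

```bash
python3 -m handwheel '{"series": [[[0,0,0,0,0,0,0],[0,0,0,0,0,0,0]]]}' 40; python3 - <<'E'
from bench import eyes
from h import *
d=eyes.snapshot("wrist");cv2.imwrite('pics/g1.png',d['img'][:,:,::-1])
E
```

```text
time: 4.08
tool_pos: [438.8, -84.7, 33.8]
tcp_rot: [179.9, 0.0, 90.0]
ft_force: [-2.3, 0.6, 8.5]
finger_gap: 42.9
grip_force: 39.9
```

View pics/g1.png

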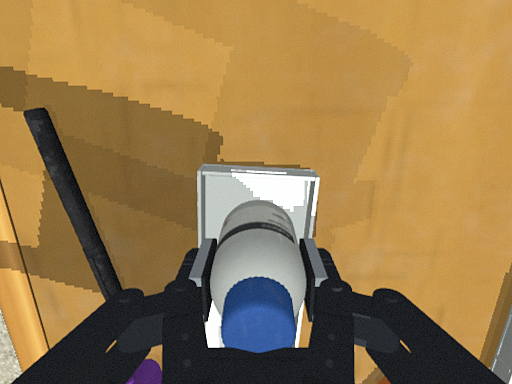

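Bottle gripped: cap at (258,310) between the pads, gap 43 matching the 44 diameter. Next I'll carry it to the round pocket at (612,181).

```bash
python3 -m handwheel '{"series": [[[0,0,-5,0,0,0,0],[0,0,-9,0,0,0,0],[5,3.3,-9,0,0,0,0],[10,6.6,-9,0,0,0,0],[15,9.9,-9,0,0,0,0],[20,13.1,-9,0,0,0,0],[25,16.4,-9,0,0,0,0],[26.56,17.45,-9,0,0,0,0],[26.56,17.45,-9,0,0,0,0],[26.56,17.45,-9,0,0,0,0]]]}'
python3 - <<'E'
from bench import eyes
from h import *
d=eyes.snapshot("wrist");np.savez('w3.npz',**d);cv2.imwrite('pics/g2.png',d['img'][:,:,::-1])
E
```

```text
time: 5.38
tool_pos: [611.6, 180.5, 121.9]
tcp_rot: [-180.0, 0.0, 90.0]
ft_force: [-0.7, -0.1, -0.8]
finger_gap: 43.3
grip_force: 41.4
```

View pics/g2.png

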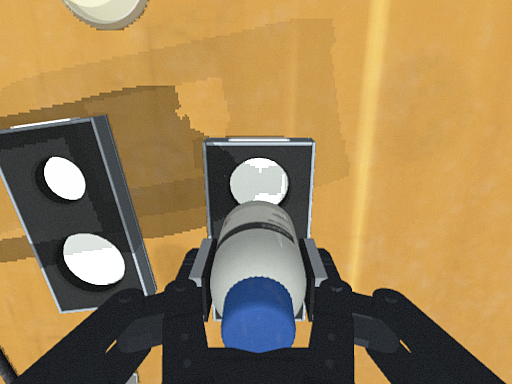

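The bottle is upright, centred at column 258 against the pocket at column 259. Lowering now.

```bash
python3 -m handwheel '{"series": [[[0,0,5,0,0,0,0],[0,0,7,0,0,0,0],[0,0,7.8,0,0,0,0],[0,0,8.4,0,0,0,0],[0,0,8.8,0,0,0,0],[0,0,8.8,0,0,0,0],[0,0,8.8,0,0,0,0]]]}'
```

```text
time: 6.3
tool_pos: [612.4, 181.5, 34.7]
tcp_rot: [179.9, -0.0, 90.0]
ft_force: [-0.0, -0.6, -1.3]
finger_gap: 43.2
grip_force: 41.4
```

```bash
python3 -m handwheel '{"series": [[[0,0,0.06,0,0,0,0],[0,0,0.06,0,0,0,1],[0,0,0.06,0,0,0,1],[0,0,0.06,0,0,0,1],[0,0,-5,0,0,0,1],[0,0,-10,0,0,0,1],[0,0,-10,0,0,0,1]]]}'
python3 - <<'E'
from bench import eyes
from h import *
d=eyes.snapshot("wrist");np.savez('w4.npz',**d);cv2.imwrite('pics/g3.png',d['img'][:,:,::-1])
E
python3 -m handwheel '{"series": [[[-5,-2.56,0,0,0,0.063,1],[-10,-5.12,0,0,0,0.063,1],[-15,-7.68,0,0,0,0.063,1],[-20,-10.24,0,0,0,0.063,1],[-25,-12.8,0,0,0,0.063,1],[-30,-15.36,0,0,0,0.063,1],[-34.49,-17.65,0,0,0,0.063,1],[-34.49,-17.65,0,0,0,0.063,1],[-34.49,-17.65,0,0,0,0.063,1]]]}'
python3 - <<'E'
from bench import eyes
from h import *
d=eyes.snapshot("wrist");np.savez('w5.npz',**d)
cv2.imwrite('pics/g4.png',np.hstack([cv2.imread('pics/g3.png')[:,60:460],d['img'][:,60:460,::-1]]))
E
```

```text
time: 7.18
tool_pos: [615.8, 182.2, 140.5]
tcp_rot: [179.4, -0.1, 90.0]
ft_force: [0.9, 0.5, 0.2]
finger_gap: 85.5
grip_force: 0.0
time: 8.35
tool_pos: [435.0, -163.1, 133.0]
tcp_rot: [-179.9, -0.1, 86.3]
ft_force: [-0.3, 0.3, 0.4]
finger_gap: 84.8
grip_force: 0.0
```

View pics/g4.png

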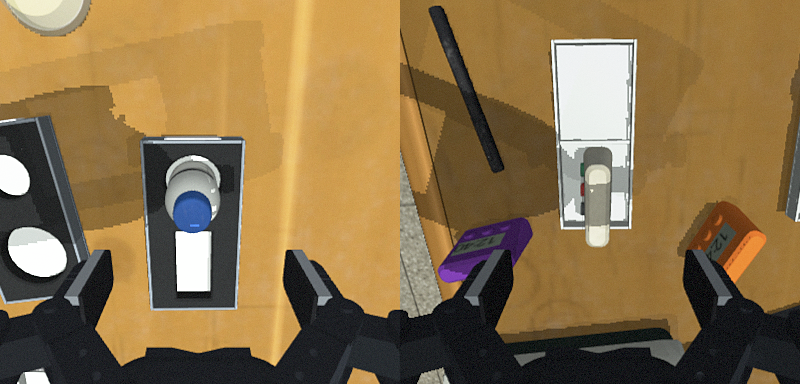

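Left crop: the bottle stands in its pocket at (192,200). Right crop: the timer is at (597,205), with the purple look-alike at (486,250) and the orange at (728,240), each near a finger path. I'll check clearances.

```bash
python3 - <<'E'
from h import *
w=dict(np.load('w5.npz'))
f=lambda c,r,z:at_z(w,(c-340,r),z)
print('timer top',f(597,166,71),f(597,247,71),f(585,206,71),f(609,206,71))
print('timer base corners',f(583,150,71))
print('purple r',f(533,221,50),f(533,221,25),f(533,221,0),f(500,275,10),'orange l',f(688,245,50),f(688,245,25), f(688,245,0))
print('tray corners',[f(*p,22) for p in((553,40),(636,40),(632,228),(559,228))])
g=dict(np.load('w4.npz'));print('bottlecap',at_z(g,(60+192,210),92))
E
```

```text
timer top [ 436.  -132.9   71. ] [ 431.9 -197.    71. ] [ 425.3 -162.5   71. ] [ 442.8 -163.6   71. ]
timer base corners [ 427.1 -121.    71. ]
purple r [ 380.  -181.5   50. ] [ 373.3 -192.6   25. ] [ 366.7 -203.8    0. ] [ 327.1 -258.    10. ] orange l [ 508.  -211.8   50. ] [ 515.6 -226.3   25. ] [ 523.1 -240.8    0. ]
tray corners [array([407.8, -44.7,  22. ]), array([471. , -48.7,  22. ]), array([ 463.8, -206.8,   22. ]), array([ 395.8, -202.6,   22. ])]
bottlecap [611.9 184.7  92. ]
```

```bash
python3 -m handwheel '{"series": [[[0.25,-0.15,0,0,0,0,0.62],[0.25,-0.15,3,0,0,0,0.62],[0.25,-0.15,6,0,0,0,0.62],[0.25,-0.15,9,0,0,0,0.62],[0.25,-0.15,10.3,0,0,0,0.62],[0.25,-0.15,10.3,0,0,0,0.62],[0.25,-0.15,10.3,0,0,0,0],[0.25,-0.15,10.3,0,0,0,0],[0.25,-0.15,10.3,0,0,0,0],[0.25,-0.15,10.3,0,0,0,0]]]}' 40
```

```text
time: 9.65
tool_pos: [435.3, -161.5, 32.6]
tcp_rot: [179.9, 0.0, 86.4]
ft_force: [-1.4, 1.8, 6.9]
finger_gap: 20.9
grip_force: 39.7
```

```bash
python3 -m handwheel '{"series": [[[0,0,-1,0,0,0,0],[0,0,-4,0,0,0,0],[0,0,-9,0,0,0,0],[0,0,-9,0,0,0,0],[0,0,-9,0,0,0,0]]]}' 
python3 - <<'E'
from bench import eyes
from h import *
d=eyes.snapshot("wrist");np.savez('w6.npz',**d)
s=eyes.snapshot("scene")['img'][180:270,220:340]
cv2.imwrite('pics/g5.png',np.hstack([d['img'][:,100:412,::-1],cv2.resize(s[:,:,::-1],(488,384),interpolation=cv2.INTER_CUBIC)]))
E
```

```text
time: 10.28
tool_pos: [434.3, -161.1, 121.4]
tcp_rot: [180.0, 0.0, 86.4]
ft_force: [0.6, 0.5, -0.1]
finger_gap: 20.9
grip_force: 39.3
```

View pics/g5.png

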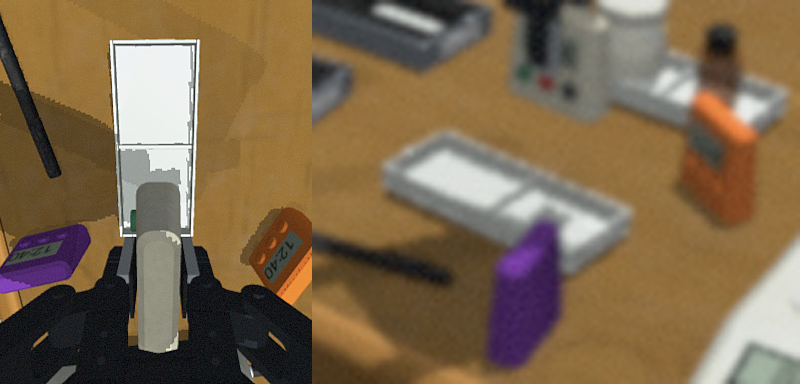

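The timer is held upright with the tray cell empty behind it; its +y end face spans columns 137–180 with base row 182. I'll measure its offset in the grip.

```bash
python3 - <<'E'
from h import *
w=dict(np.load('w6.npz'))
for n,(c,r),z in (('base l',(137,186),97),('base r',(180,186),97),('base mid',(158,182),97),('top near',(159,232),160),('top far',(158,350),160),('top l',(138,290),160),('top r',(180,290),160)): print(n,at_z(w,(c+100,r),z))
E
```

```text
base l [ 423.6 -132.7   97. ]
base r [ 448.7 -134.2   97. ]
base mid [ 436. -131.   97.]
top near [ 436.3 -131.4  160. ]
top far [ 432.2 -190.   160. ]
top l [ 426.  -157.4  160. ]
top r [ 443.3 -158.5  160. ]
```

```bash
python3 -m handwheel '{"series": [[[5,3,-1,0,0,0,0],[10,6,-1,0,0,-0.03,0],[15,9,-1,0,0,-0.063,0],[20,12,-1,0,0,-0.063,0],[24,14.4,-1,0,0,-0.063,0],[26.92,16.14,-1,0,0,-0.063,0],[26.92,16.14,-1,0,0,-0.063,0],[26.92,16.14,-1,0,0,-0.063,0],[26.92,16.14,-1,0,0,-0.063,0]]]}' 
python3 - <<'E'
from bench import eyes
from h import *
d=eyes.snapshot("wrist");np.savez('w7.npz',**d)
cv2.imwrite('pics/g6.png',d['img'][:,:,::-1])
E
```

```text
time: 11.5
tool_pos: [611.4, 96.5, 130.4]
tcp_rot: [-179.9, 0.0, 89.9]
ft_force: [0.1, -0.9, -0.3]
finger_gap: 20.8
grip_force: 39.3
```

View pics/g6.png

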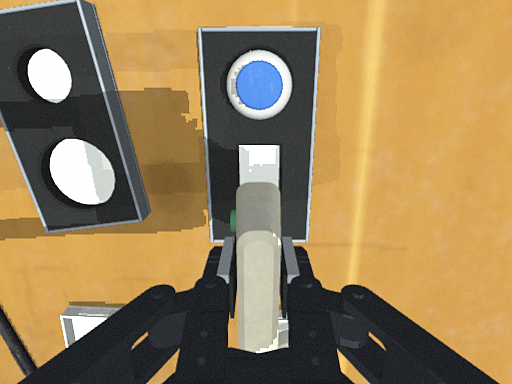

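The timer (cols 237–280) is centred over the slot (cols 238–279). Lowering.

```bash
python3 -m handwheel '{"series": [[[0,0,5,0,0,0,0],[0,0,7.6,0,0,0,0],[0,0,8.4,0,0,0,0],[0,0,9,0,0,0,0],[0,0,9.5,0,0,0,0],[0,0,9.8,0,0,0,0],[0,0,9.8,0,0,0,0],[0,0,9.8,0,0,0,0]]]}'
```

```text
time: 12.55
tool_pos: [612.5, 97.6, 33.4]
tcp_rot: [180.0, -0.0, 90.0]
ft_force: [0.2, -0.2, -0.7]
finger_gap: 20.7
grip_force: 39.3
```

```bash
python3 -m handwheel '{"series": [[[0,0,0.05,0,0,0,0],[0,0,0.05,0,0,0,1],[0,0,0.05,0,0,0,1],[0,0,0.05,0,0,0,1],[0,0,-5,0,0,0,1],[0,0,-10,0,0,0,1],[-5,1,-10,0,0,0,1],[-10,2,-10,0,0,0,1],[-15,3,-10,0,0,0,1],[-18.69,3.5,-10,0,0,0,1],[-18.69,3.5,-10,0,0,0,1],[-18.69,3.5,-10,0,0,0,1]]]}'
python3 - <<'E'
from bench import eyes
from h import *
d=eyes.snapshot("wrist");np.savez('w8.npz',**d)
s=eyes.snapshot("scene")['img'][165:255,130:340]
cv2.imwrite('pics/g7.png',np.vstack([d['img'][:,:,::-1],cv2.resize(s[:,:,::-1],(512,216),interpolation=cv2.INTER_CUBIC)]))
E
```

```text
time: 14.05
tool_pos: [647.1, -89.0, 132.8]
tcp_rot: [-180.0, -0.0, 90.0]
ft_force: [0.5, -0.3, -0.2]
finger_gap: 85.3
grip_force: 0.0
```

View pics/g7.png

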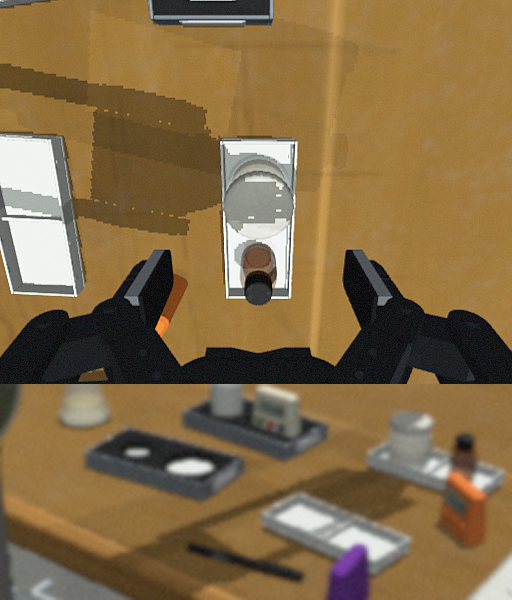

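Kit 1 is done: bottle and timer standing. The jar lid is at (259,206) and the dropper cap at (258,291). Checking positions.

```bash
python3 - <<'E'
from h import *
w=dict(np.load('w8.npz'));w2=dict(np.load('w2.npz'))
print('jar',at_z(w,(259,206),71),'drop',at_z(w,(258,291),69))
print(tri([(w,(258,291)),(w2,proj(w2,(585+217/3,-30-470/3,22)))]),tri([(w,(259,206)),(w2,proj(w2,(585+224/3,-30-226/3,22)))]))
print('tray',[at_z(w,p,22) for p in((222,140),(297,140),(291,298),(227,298))])
E
```

```text
jar [647.6 -89.   71. ] drop [ 646.9 -165.    69. ]
(array([ 646.4, -165.5,   67.4]), [0.8, 0.8]) (array([647.6, -90.2,  68.2]), [0.1, 0.1])
tray [array([616.4, -48.8,  22. ]), array([679.7, -48.7,  22. ]), array([ 680.5, -209.5,   22. ]), array([ 615.4, -209.5,   22. ])]
```

```bash
python3 -m handwheel '{"series": [[[0,0.05,5,0,0,0,1],[0,0.05,8,0,0,0,1],[0,0.05,10.4,0,0,0,1],[0,0.05,10.4,0,0,0,1],[0,0.05,10.4,0,0,0,1],[0,0.05,10.4,0,0,0,0],[0,0.05,10.4,0,0,0,0],[0,0.05,10.4,0,0,0,0]]]}' 40
```

```text
time: 15.15
tool_pos: [648.7, -89.5, 31.0]
tcp_rot: [179.9, 0.0, 90.0]
ft_force: [-2.5, 0.9, 5.1]
finger_gap: 53.6
grip_force: 41.9
```

```bash
python3 -m handwheel '{"series": [[[0,0,-1,0,0,0,0],[0,0,-5,0,0,0,0],[0,0,-9,0,0,0,0],[4,-4,-9,0,0,0,0],[8,-8,-9,0,0,0,0],[12,-12,-9,0,0,0,0],[16,-16,-9,0,0,0,0],[19.54,-19.49,-9,0,0,0,0],[19.54,-19.49,-9,0,0,0,0],[19.54,-19.49,-9,0,0,0,0],[19.54,-19.49,-9,0,0,0,0]]]}'
python3 - <<'E'
from bench import eyes
from h import *
d=eyes.snapshot("wrist");np.savez('w9.npz',**d)
cv2.imwrite('pics/g8.png',d['img'][:,:,::-1])
E
```

```text
time: 16.52
tool_pos: [453.7, 105.3, 119.5]
tcp_rot: [179.9, 0.0, 89.9]
ft_force: [-0.2, 0.2, -1.8]
finger_gap: 53.6
grip_force: 42.7
```

View pics/g8.png

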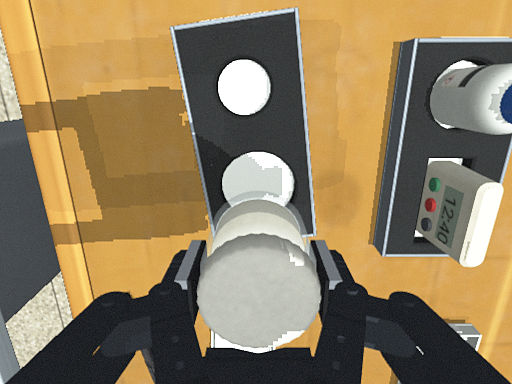

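Jar base (col 259) is over the pocket (col 258), upright. Lowering, releasing and going over the dropper.

```bash
python3 -m handwheel '{"series": [[[0,0,5,0,0,0,0],[0,0,7,0,0,0,0],[0,0,7.8,0,0,0,0],[0,0,8.4,0,0,0,0],[0,0,8.8,0,0,0,0],[0,0,8.85,0,0,0,0],[0,0,8.85,0,0,0,0]]]}'
```

```text
time: 17.45
tool_pos: [453.3, 106.1, 31.1]
tcp_rot: [179.9, -0.0, 90.0]
ft_force: [1.0, 0.7, -1.7]
finger_gap: 53.6
grip_force: 42.8
```

```bash
python3 -m handwheel '{"series": [[[0,0,0,0,0,0,1],[0,0,0,0,0,0,1],[0,0,0,0,0,0,1],[0,0,-5,0,0,0,1],[0,0,-10,0,0,0,1],[-5,3.6,-10,0,0,0,1],[-10,7.2,-10,0,0,0,1],[-15,10.7,-10,0,0,0,1],[-20,14.3,-10,0,0,0,1],[-25,17.9,-10,0,0,0,1],[-27.12,19.39,-10,0,0,0,1],[-27.12,19.39,-10,0,0,0,1]]]}'
python3 -m handwheel '{"series": [[[0,0,0,0,0,0,1],[0,0,5,0,0,0,0.8],[0,0,8,0,0,0,0.8],[0,0,10.55,0,0,0,0.8],[0,0,10.55,0,0,0,0.8],[0,0,10.55,0,0,0,0.8],[0,0,10.55,0,0,0,0],[0,0,10.55,0,0,0,0],[0,0,10.55,0,0,0,0],[0,0,10.55,0,0,0,0]]]}' 35
```

```text
time: 18.95
tool_pos: [647.1, -167.1, 129.9]
tcp_rot: [-180.0, 0.0, 89.9]
ft_force: [0.5, 0.6, -0.3]
finger_gap: 85.5
grip_force: 0.0
time: 20.2
tool_pos: [647.8, -165.5, 26.8]
tcp_rot: [179.9, 0.0, 90.0]
ft_force: [-0.7, -0.1, 5.7]
finger_gap: 32.9
grip_force: 35.0
```

```bash
python3 -m handwheel '{"series": [[[0,0,-1,0,0,0,0],[0,0,-5,0,0,0,0],[0,0,-10,0,0,0,0],[5,-2.9,-10,0,0,0,0],[10,-5.8,-10,0,0,0,0],[15,-8.7,-10,0,0,0,0],[20,-11.6,-10,0,0,0,0],[25,-14.5,-10,0,0,0,0],[30,-17.4,-10,0,0,0,0],[35.28,-20.45,-10,0,0,0,0],[35.28,-20.45,-10,0,0,0,0],[35.28,-20.45,-10,0,0,0,0]]]}'
python3 -m handwheel '{"series": [[[0,0,0,0,0,0,0]]]}'
python3 - <<'E'
from bench import eyes
from h import *
d=eyes.snapshot("wrist");np.savez('w10.npz',**d)
cv2.imwrite('pics/g9.png',d['img'][:,:,::-1])
E
```

```text
time: 21.7
tool_pos: [442.4, 187.6, 125.5]
tcp_rot: [179.9, 0.0, 90.1]
ft_force: [-0.3, 0.3, 0.4]
finger_gap: 32.6
grip_force: 35.0
time: 21.82
tool_pos: [442.9, 186.6, 125.2]
tcp_rot: [180.0, 0.0, 89.9]
ft_force: [0.4, 0.7, 0.1]
finger_gap: 32.9
grip_force: 35.0
```

View pics/g9.png

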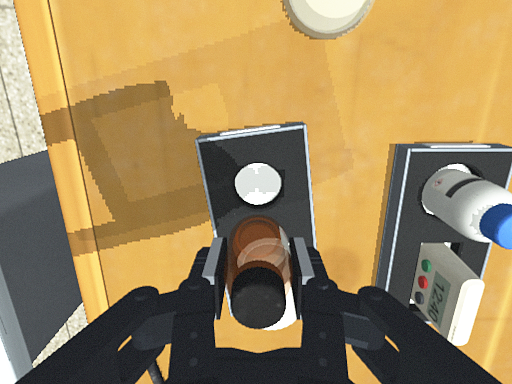

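The dropper base (col 258, near edge row 216) is over the pocket (257,183). A quick y check, then lower.

```bash
python3 - <<'E'
from h import *
w=dict(np.load('w10.npz'))
print(at_z(w,(258,215),107))
E
python3 -m handwheel '{"series": [[[0,0,5,0,0,0,0],[0,0,8,0,0,0,0],[0,0,8.8,0,0,0,0],[0,0,9.4,0,0,0,0],[0,0,9.8,0,0,0,0],[0,0,9.85,0,0,0,0],[0,0,9.85,0,0,0,0]]]}'
```

```text
[442.7 198.5 107. ]
time: 22.75
tool_pos: [442.6, 187.7, 27.1]
tcp_rot: [179.9, -0.0, 90.0]
ft_force: [0.6, -0.2, -0.5]
finger_gap: 32.5
grip_force: 35.5
```

```bash
python3 -m handwheel '{"series": [[[0,0,0,0,0,0,1],[0,0,0,0,0,0,1],[0,0,0,0,0,0,1],[0,0,-5,0,0,0,1],[0,0,-10,0,0,0,1],[-5,2,-14,0,0,0,1],[-9,3.5,-18,0,0,0,1],[-13,5,-22,0,0,0,1],[-17,6.7,-26,0,0,0,1],[-20.76,8.3,-28,0,0,0,1],[-20.76,8.3,-28,0,0,0,1],[-20.76,8.3,-28,0,0,0,1]]]}'
python3 -m handwheel '{"series": [[[0,0,0,0,0,0,1]]]}'
python3 - <<'E'
from bench import eyes
from h import *
d=eyes.snapshot("wrist");np.savez('w11.npz',**d);print((-d['R'].T@d['t']).round(1))
for x0,x1 in((375,500),(585,710)):
    R=rect(d,22,x0,x1,-230,-25,4);m=cv2.morphologyEx((cv2.cvtColor(R,cv2.COLOR_RGB2HSV)[:,:,1]<70).astype(np.uint8),cv2.MORPH_OPEN,np.ones((5,5)))
    c=max(cv2.findContours(m,cv2.RETR_EXTERNAL,cv2.CHAIN_APPROX_NONE)[0],key=cv2.contourArea)
    (cx,cy),(w,h),a=cv2.minAreaRect(c);print(x0+cx/4,-25-cy/4,w/4,h/4,a)
a=rect(d,22,375,500,-230,-25,2.9);b=rect(d,22,585,710,-230,-25,2.9)
s=eyes.snapshot("scene")['img'][165:255,130:340]
im=np.hstack([a,b]);im=np.hstack([im,np.zeros((im.shape[0],2,3),np.uint8)])
cv2.imwrite('pics/g10.png',im[:,:,::-1]);print(im.shape)
E
```

```text
time: 24.25
tool_pos: [524.8, -19.7, 305.7]
tcp_rot: [-179.9, -0.0, 90.0]
ft_force: [0.5, -0.0, 0.4]
finger_gap: 85.3
grip_force: 0.0
time: 24.38
tool_pos: [524.5, -18.9, 305.4]
tcp_rot: [-179.9, -0.0, 90.1]
ft_force: [0.1, 0.7, -0.0]
finger_gap: 85.3
grip_force: 0.0
[524.2  63.7 448.3]
435.10547637939453 -123.997802734375 68.17081451416016 165.28302001953125 3.2491116523742676
660.1085357666016 -137.3764877319336 184.97584533691406 98.96337127685547 89.86767578125
(594, 726, 3)
```

View pics/g10.png

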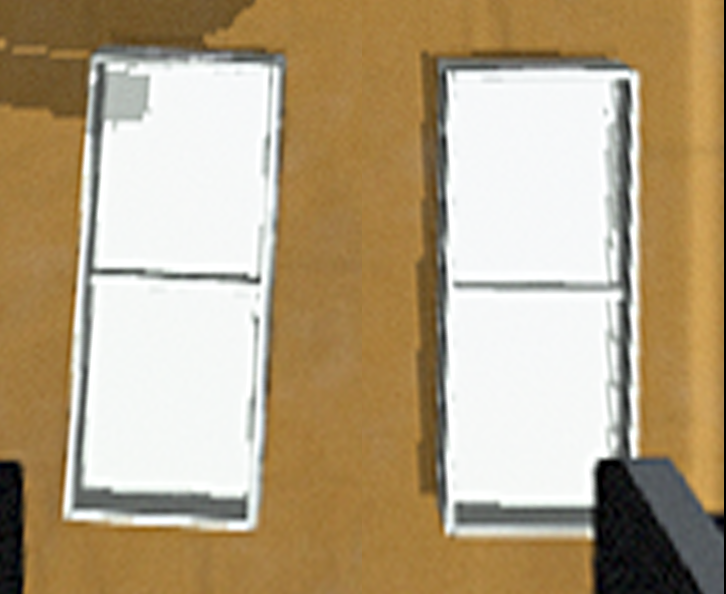

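Both trays are empty. The near tray's rim spans (93,58)–(255,528) and the far tray's (447,68)–(632,535). I'll check the black pen against the left finger's landing spot before going down.

```bash
python3 - <<'E'
from h import *
w=dict(np.load('w5.npz'));w1=dict(np.load('w1.npz'))
print('pen end',at_z(w,(157,171),5),at_z(w1,np.array((255,388))/1.5625,5))
E
```

```text
pen end [ 341.3 -148.7    5. ] [332.6 -86.2   5. ]
```

```bash
python3 -m handwheel '{"series": [[[-5,-4,6,0,0,0.061,0.92],[-10.55,-9,12,0,0,0.061,0.92],[-10.55,-9,18,0,0,0.061,0.92],[-10.55,-9,24.6,0,0,0.061,0.92],[-10.55,-9,27,0,0,0.061,0.92],[-10.55,-9,28.5,0,0,0.061,0.92],[-10.55,-9,29.6,0,0,0.061,0.92],[-10.55,-9,30.3,0,0,0.061,0.92],[-10.55,-9,30.3,0,0,0.061,0.92],[-10.55,-9,30.3,0,0,0.061,0.92]]]}'
```

```text
time: 25.72
tool_pos: [436.3, -125.8, 4.7]
tcp_rot: [179.9, 0.0, 86.5]
ft_force: [-0.3, 0.2, -0.0]
finger_gap: 78.3
grip_force: 0.0
```

```bash
python3 -m handwheel '{"series": [[[0,0,0,0,0,0,0],[0,0,0,0,0,0,0],[0,0,0,0,0,0,0],[0,0,0,0,0,0,0]]]}' 40
python3 -m handwheel '{"series": [[[0,0,-0.5,0,0,0,0],[0,0,-2,0,0,0,0],[0,0,-7,0,0,0,0],[0,0,-7,0,0,0,0],[0,0,-7,0,0,0,0]]]}'
```

```text
time: 26.22
tool_pos: [436.2, -125.8, 4.7]
tcp_rot: [179.9, 0.0, 86.5]
ft_force: [-1.2, 1.1, 5.7]
finger_gap: 64.7
grip_force: 44.3
time: 26.85
tool_pos: [435.4, -125.5, 74.1]
tcp_rot: [179.9, 0.0, 86.5]
ft_force: [-0.2, 0.8, -2.2]
finger_gap: 64.9
grip_force: 45.3
```

```bash
python3 -m handwheel '{"series": [[[0.2,5,-1,0,0,0,0],[0.5,10,-1,0,0,-0.03,0],[0.7,15,-1,0,0,-0.061,0],[0.94,20,-1,0,0,-0.061,0],[0.94,21.18,-1,0,0,-0.061,0],[0.94,21.18,-1,0,0,-0.061,0],[0.94,21.18,-1,0,0,-0.061,0],[0.94,21.18,-1,0,0,-0.061,0],[0.94,21.18,-1,0,0,-0.061,0]]]}'
python3 - <<'E'
from bench import eyes
from h import *
d=eyes.snapshot("wrist");np.savez('w12.npz',**d)
cv2.imwrite('pics/g11.png',cv2.resize(d['img'][100:340,98:418,::-1],(800,600),interpolation=cv2.INTER_CUBIC))
E
```

```text
time: 27.98
tool_pos: [646.7, -129.1, 83.9]
tcp_rot: [180.0, 0.0, 90.0]
ft_force: [-0.2, -0.4, -1.5]
finger_gap: 64.9
grip_force: 45.4
```

View pics/g11.png

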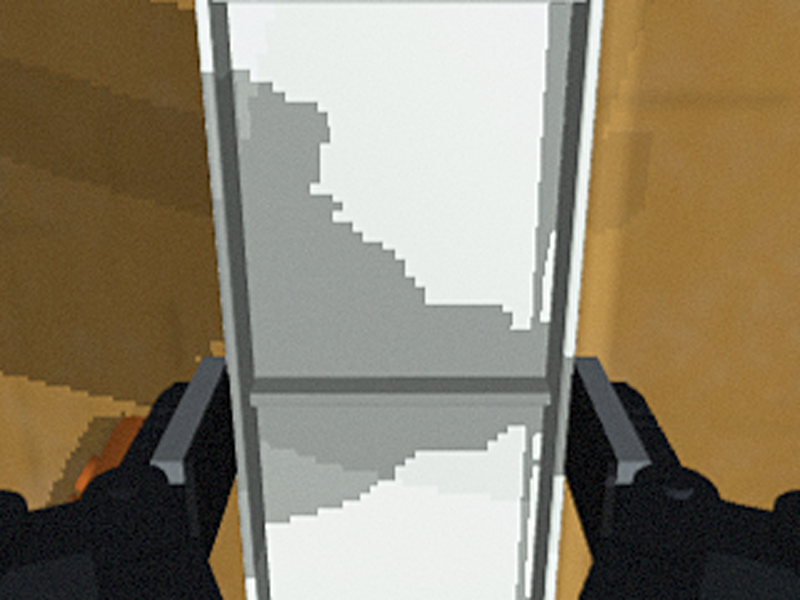

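The held tray covers the far tray completely in this view, so I'll work from edge lines in the earlier w11 image, numerically.

```bash
python3 - <<'E'
from h import *
def lines(w,z,x0,x1,y0,y1,s=4,th=75):
    R=rect(w,z,x0,x1,y0,y1,s);return (cv2.cvtColor(R,cv2.COLOR_RGB2HSV)[:,:,1]<th)
def fit(u,v):
    u=np.array(u);v=np.array(v);k=np.ones(len(u),bool)
    for _ in range(4):
        p=np.polyfit(u[k],v[k],1);e=abs(np.polyval(p,u)-v);k=e<max(0.5,1.5*np.median(e[k]))
    return p
w=dict(np.load('w11.npz'));s=4
def run(name,cx,cy,side,ya,yb,xa,xb,z=22):
    m=lines(w,z,cx-60,cx+60,cy-110,cy+110)
    P=[];ic=int(60*s)
    for y in np.arange(ya,yb,1.):
        row=m[int((cy+110-y)*s)]; 
        j=ic+side*int(20*s); run=0
        while 0<j<m.shape[1]-1 and not (~row[j:j+side*6:side]).all(): j+=side
        P.append((y,cx-60+j/s))
    px=fit(*zip(*P))
    Q=[]
    for x in np.arange(xa,xb,1.):
        col=m[:,int((x-cx+60)*s)]; i=int(170*s)
        while i<len(col)-7 and not (~col[i:i+6]).all(): i+=1
        Q.append((x,cy+110-i/s))
    py=fit(*zip(*Q))
    e=np.polyval(px,cy);sy=np.polyval(py,cx)
    print(name,'edge x at cy',e.round(2),'slope->yaw',np.degrees(-np.arctan(px[0])).round(2),'south y at cx',sy.round(2),'yaw',np.degrees(np.arctan(py[0])).round(2),'=> centre',(e-side*33/np.cos(px[0])).round(2),(sy+80).round(2))
run('near',435,-125.5,-1,-195,-55,410,455)
run('far',647,-129,1,-165,-55,622,650)
E
```

```text
near edge x at cy 401.0 slope->yaw -3.24 south y at cx -206.65 yaw -3.17 => centre 434.06 -126.65
far edge x at cy 680.55 slope->yaw -0.11 south y at cx -210.04 yaw -0.13 => centre 647.55 -130.04
```

```bash
python3 -m handwheel '{"series": [[[0,-0.02,3,0,0,0,0],[0,-0.02,5,0,0,0,0],[0,-0.02,5.5,0,0,0,0],[0,-0.02,5.5,0,0,0,0],[0,-0.02,5.5,0,0,0,0]]]}'
python3 -m handwheel '{"series": [[[0,0,0.2,0,0,0,0],[0,0,0.4,0,0,0,0],[0,0,0.4,0,0,0,0]]]}'
python3 -m handwheel '{"series": [[[0,0,0.2,0,0,0,0],[0,0,0.3,0,0,0,0],[0,0,0.3,0,0,0,0],[0,0,0.3,0,0,0,0]]]}'
```

```text
time: 28.65
tool_pos: [647.9, -129.2, 29.7]
tcp_rot: [179.9, 0.0, 90.0]
ft_force: [0.7, -0.9, -0.5]
finger_gap: 64.3
grip_force: 45.3
time: 29.02
tool_pos: [646.8, -128.9, 24.3]
tcp_rot: [-180.0, -0.0, 90.0]
ft_force: [0.3, -0.2, -1.6]
finger_gap: 64.9
grip_force: 45.3
time: 29.52
tool_pos: [647.0, -129.0, 21.8]
tcp_rot: [180.0, 0.0, 90.0]
ft_force: [-2.5, 0.7, 4.9]
finger_gap: 64.9
grip_force: 46.0
```

Seated: z rose exactly 17 mm over the bench grasp, with light contact. Releasing, retreating and checking numerically.

```bash
python3 -m handwheel '{"series": [[[0,0,0,0,0,0,1],[0,0,0,0,0,0,1],[0,0,0,0,0,0,1],[0,0,-3,0,0,0,1],[0,0,-9,0,0,0,1],[0,0,-15,0,0,0,1],[5,-4,-20,0,0,0,1],[10,-8,-26,0,0,0,1],[11,-12.2,-28.7,0,0,0,1],[11,-12.2,-28.7,0,0,0,1],[11,-12.2,-28.7,0,0,0,1],[11,-12.2,-28.7,0,0,0,1]]]}'
python3 - <<'E'
from bench import eyes
from h import *
w=eyes.snapshot("wrist");t=eyes.snapshot("top");np.savez('w13.npz',**w);t0=dict(np.load('top0.npz'));w1=dict(np.load('w1.npz'))
print((-w['R'].T@w['t']).round(1))
def edge(z):
    s=4;m=cv2.cvtColor(rect(w,z,590,710,-235,-20,s),cv2.COLOR_RGB2HSV)[:,:,1]<75
    P=[]
    for y in np.arange(-160,-60,1.):
        row=m[int((-20-y)*s)];j=int(80*s)
        while j<len(row)-7 and row[j:j+6].any():j+=1
        P.append((y,590+j/s))
    Q=[]
    for x in np.arange(620,655,1.):
        col=m[:,int((x-590)*s)];i=int(170*s)
        while i<len(col)-7 and col[i:i+6].any():i+=1
        Q.append((x,-20-i/s))
    for n,L in(('E',P),('S',Q)):
        a=np.array(L);v=a[:,1]-np.median(a[:,1]);k=abs(v)<4;p=np.polyfit(a[k,0],a[k,1],1);print(z,n,np.median(a[:,1]).round(2),'slope deg',np.degrees(np.arctan(p[0])).round(2),k.sum())
edge(39)
d=cv2.absdiff(t['img'],t0['img']).max(2)>45
n,_,st,ce=cv2.connectedComponentsWithStats(cv2.morphologyEx(d.astype(np.uint8),cv2.MORPH_OPEN,np.ones((2,2))))
for a,c in zip(st[1:],ce[1:]):
    if a[4]>25: print('change px',c.round(),a[2:5],at_z(t,c,20))
E
```

```text
time: 31.02
tool_pos: [525.2, -19.3, 307.7]
tcp_rot: [-180.0, 0.0, 90.0]
ft_force: [-0.4, -0.5, 0.2]
finger_gap: 85.4
grip_force: 0.0
[524.8  63.4 450.5]
39 E 680.0 slope deg -0.14 100
39 S -210.0 slope deg -0.0 35
change px [271. 191.] [  117   203 13415] [497.4 -33.5  20. ]
change px [206. 156.] [ 17  18 214] [610.6 179.9  20. ]
change px [203. 208.] [ 13  12 125] [438.3 183.9  20. ]
change px [ 32. 321.] [ 102  110 4056] [ 77.1 709.7  20. ]
change px [234. 310.] [  82   77 1649] [119.8  76.7  20. ]
change px [275. 307.] [ 39  14 417] [131.5 -51.   20. ]
change px [256. 357.] [ 100   68 2761] [-20.7   4.4  20. ]
change px [ 17. 355.] [18 10 61] [-24.2 747.5  20. ]
change px [185. 366.] [ 35  31 742] [-50.8 226.5  20. ]
change px [  3. 355.] [ 8  6 34] [-25.  790.8  20. ]
change px [ 12. 360.] [ 7  7 28] [-39.9 762.7  20. ]
change px [ 51. 367.] [12  5 33] [-58.2 641.2  20. ]
change px [  8. 377.] [ 23  18 194] [-89.7 771.2  20. ]
change px [302. 379.] [ 4 10 34] [ -83.7 -135.8   20. ]
change px [ 85. 383.] [21  2 40] [-103.4  532.1   20. ]
```

```bash
python3 - <<'E'
from bench import eyes
from h import *
s=eyes.snapshot("scene");s0=dict(np.load('scene0.npz'))
g=cv2.absdiff(s['img'],s0['img']).max(2)>40
for n,X,h,rad in(('jar',(452.6,106),63,28),('dropper',(442,187.6),61,17),('bottle',(612,181.4),84,22),('timer',(612,93.2),63,14)):
    b=proj(s,(*X,15));t=proj(s,(*X,8+h));a=g[int(t[1])-12:int(b[1])+4,int(b[0])-25:int(b[0])+26]
    m,l,st,ce=cv2.connectedComponentsWithStats(a.astype(np.uint8));i=1+np.argmax(st[1:,4]);ys,xs=np.where(l==i)
    print(n,'base',b.round(),'top',t.round(),'changed rows',ys.min()+int(t[1])-12,'-',ys.max()+int(t[1])-12,'cols',xs.min()+int(b[0])-25,xs.max()+int(b[0])-25,
      'axis cols top/bot',[xs[ys==q].mean().round(1)+int(b[0])-25 for q in (ys.min()+3,(ys.min()+ys.max())//2)], 'halfw',round(float(np.linalg.norm(proj(s,(X[0],X[1],40))-proj(s,(X[0]-rad*.66,X[1]+rad*.75,40)))),1))
E
```

```text
jar base [208. 199.] top [207. 183.] changed rows 179 - 202 cols 199 217 axis cols top/bot [np.float64(207.5), np.float64(207.5)] halfw 9.4
dropper base [186. 193.] top [185. 177.] changed rows 179 - 196 cols 199 210 axis cols top/bot [np.float64(204.5), np.float64(206.0)] halfw 5.6
bottle base [222. 177.] top [222. 155.] changed rows 154 - 175 cols 216 229 axis cols top/bot [np.float64(222.5), np.float64(223.0)] halfw 6.6
timer base [243. 184.] top [243. 168.] changed rows 155 - 175 cols 218 229 axis cols top/bot [np.float64(222.5), np.float64(223.0)] halfw 4.3
```

```bash
python3 - <<'E'
from bench import eyes
from h import *
s=eyes.snapshot("scene");s0=dict(np.load('scene0.npz'))
g=(cv2.absdiff(s['img'],s0['img']).max(2)>30)
for n,(r0,r1,c0,c1) in (('dropper',(168,202,175,198)),('timer',(158,192,231,258))):
    print(n,r0,c0);print('\n'.join(''.join('#' if v else '.' for v in q) for q in g[r0:r1,c0:c1]))
E
```

```text
dropper 168 175
.......................
.......................
.......................
.......................
.......................
.......................
.......................
.......................
..........#.#..........
........#######........
.......########........
.......########........
.......########........
.......########........
.......#########.......
.......#########.......
........#######........
.......................
............####.......
...........######......
...........######......
...........######......
...........#######.....
........#######..#.....
......##########.......
......##########.......
.......#########.......
........######.........
.......................
.......................
.......................
.......................
.......................
.......................
timer 158 231
...........................
...........................
...........................
...........................
...........................
...........................
...........................
....#######................
....###########............
....##############.........
....################.......
....##################.....
....##################.....
....##################.....
.....#################.....
...#...##############......
...####...###########......
...######....########......
...#########....####.......
...###########.#####.......
...##################......
..#####################....
..###...###############....
..#..#####.############....
....########...########....
....############.######....
.......##########..####....
.........###########.......
.............########......
...............######......
...........................
...........................
...........................
...........................
```

All four stand upright at the projected positions and heights, and the tray stack is square. Handing in.

```bash
python3 -c "
from bench import r
print(r.hand_in())"
```

```text
the job is handed in; nothing more can be done
None
```

I handed the job in at about 31 s, with all four things upright and home in their matching pockets, the near stock tray stacked squarely on the far one, and the flask and slide case untouched.

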